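Load a glass chip and clamp it evenly with two jack screws

ROBOT

A 6-joint arm with a two-finger parallel gripper is mounted at the origin on a cart in front of the work surface, level with it; the furniture and walls round the work are solid. World frame = base frame: x ahead of the robot, y to its left, z up, the work surface at z = 0. Lengths are in m, angles in rad, forces in N, time in s.
With the tool pointing down it reaches from about 0.425 to 0.95 m from the base axis. Payload 3.5 kg.
Tool frame: the origin (TCP) lies on the centre line of the jaws, within the pads' length; the fingertips stand 11 mm ahead of it and the grasp point (between the pads) lies 8 mm behind it; z points along the fingers, y is the line along which they close (so a half turn about z gives the same grasp; the last joint's range is limited). The gripper opens to 85 mm and grips with 20 to 120 N. Pads are 22 mm wide; open, the fingers measure 114 mm over their backs; the gripper's body (76 mm by 85 mm) begins 54 mm behind the grasp point. The pads swing forward as they close: fully open they stand 13 mm farther back than shut.
Start: joints at [-1.287, 0.286, 1.577, -0, 1.279, -0.15], TCP at [0.284, -0.612, 0.242] pointing down, gripper open.
Joint ranges: [-2.77, 2.77], [-0.9, 2.22], [0.21, 2.48], [-1.53, 4.67], [0.24, 2.81], [-2.84, 2.84]. Speed limits (rad/s): [2.79, 2.79, 3.14, 3.14, 3.14, 3.14].

INTERFACE

Orientations are given as a unit quaternion [x, y, z, w].
In Python, from plant import ctrl gives the robot as it stands.
- The arm moves only by the tool step_arm, never from a script. Its argument "motion" is a list of rows, each an object with "offset": the shift along the tool's x, y, z in m, a list of three; "twist": the turn about the tool's z in degrees. A call has 1 to 12 rows; each row is the pose to reach, as a shift and turn from the pose commanded when the call began, along the tool's axes at that moment; what a row does not reach only later rows make up. A row lasts 1/10 s, in which the tool goes at most 50 mm and 8.59 degrees, less where a joint would pass 70% of its speed; a pose out of reach is approached as far as the arm can. A call with a gripper value outside its range is refused whole. "gripper" is the finger opening in m, from 0 to 0.0854, set as the call begins (left out, the last holds). The fingers move at their own pace and stop on an object; "grip_force" is the grip in N (left out, the last holds). Time passes only in rows, so rows that repeat a pose let the fingers close. It gives the time, the measured TCP pose, the force, the opening and the grip force at its end, in the units of the state.
- ctrl.get_state(): the state, without advancing time (a new reading comes with each control period).
- ctrl.read_camera(name): name is "scene" or "top" or "wrist"; returns the picture (400x640x3 uint8, blue, green, red); there is no depth.
- ctrl.calibration(name): a dict with "fx", "fy", "cx", "cy" (pixels), "cam_to_world" (4x4, takes a point from camera to world coordinates). Camera axes: x right, y up, looking along -z (the intrinsics and any distortion apply to the point x, -y, -z); pixel columns grow to the right and rows downward; lengths in m; the calibration is good to about 2 mm. A picture is of the moment at which its call begins: read the wrist's pose just before it. calibration takes no time and is no camera call; for the wrist camera it gives the pose at the moment of the call.
- ctrl.sign_off(): hands the job in; it is judged then, once.
The state is a dict: "time": time; "qpos": joint angles; "dq": joint speeds; "joint_efforts": joint torques, N m; "eef_pos": TCP position; "tcp_rot": TCP orientation; "contact_force": force on the tool from outside, world axes, zero at the start; "wrist_torque": the same for the moment, N m; "opening": opening from 0.0 (shut) to 1.0 (fully open); "finger_force": force on a finger pad.
Only numpy, scipy, OpenCV 4.12 (cv2) and the standard library are available. Lean on these libraries where they do the work, as an engineer would, in place of code of your own. Each camera call takes 0.05 s, during which the arm holds its last target. There are 200 camera calls.

TASK

Push the blue chip carrier gently home against the rear stops of the clamp station, then wind the clamp bar down onto the glass chip by turning the two black knobs clockwise, a little on each in turn so that the bar stays level, until both knobs are finger-tight and both rubber ports press firmly and about equally on the chip. A cocked bar or an overtightened knob cracks the chip; leave the other things on the bench where they are.

Things in the scene. Friction and masses are not known exactly. Their poses are not given: they have to be found in the camera images.
- clamp_station: dark anodised base, 150 mm (x) by 196 mm (y) by 16 mm high, fixed to the bench; origin at the centre of its underside, x points away from the robot along the way the carrier slides in, y to the left, z up. Two aluminium side rails (inner faces at y = +-43.5 mm, tops at z = 34 mm) guide the carrier; two stop blocks close the rear of the channel (faces at x = 35 mm). The clamp bar crosses at x = 15 mm
- chip_carrier: loose blue plastic carrier, 80 mm (x) by 84 mm (y) by 10 mm, 0.25 kg, carrying a flat glass chip; it lies between the side rails, at first drawn out towards the robot. Origin at the centre of its underside; x points to the stops. Home: its rear edge (40 mm ahead of the origin) touches the stop blocks, so the origin is at x = -5 mm of the station
- carrier_tab (a point): centre of the carrier's upright finger tab, 34 mm in front of the carrier's origin and 22 mm above its underside; the tab is 10 mm along x, 36 mm wide along y, and reaches from 12 mm below (the deck) to 14 mm above this point. Closed fingertips fit in front of it, 8 to 10 mm above the deck. Pushing its front face with 2 to 6 N slides the carrier in, until the force rises at the stops
- clamp_bar: aluminium bar, 30 mm (x) by 176 mm (y) by 12 mm, origin at its centre. Two vertical jack screws 72 mm left and right of its centre move its ends. Its z axis shows its tilt: beyond 0.03 rad the bar is cocked and the chip cracks. Under it, 30 mm left and right of its centre, two stiff sprung rubber ports, lower faces about 17 mm below its centre (shimmed, up to 1.5 mm either way)
- knob_left_top (a point): centre of the top face of the left (+y) black round knob, 38 mm in diameter; straight grip band 2 to 25 mm below it; the bar is 34 mm or more below. Clockwise from above lowers the left end of the bar 2.5 mm per rad; 0.8 to 2.9 rad needed. Drag 0.35 N m; stays where left. When the ports meet the chip (felt, not seen) the torque climbs 0.25 N m per rad; finger-tight is 0.15 to 0.25 above the drag, 0.45 cracks the chip
- knob_right_top (a point): the same for the right (-y) knob and the right end of the bar; turning one knob also loads the other. A hand that stops and springs back a little feels the drag the other way round: then it reads drag minus load, and finger-tight shows as a fall of 0.15 to 0.25
- dropper_oil: small white dropper bottle with a yellow cap, 28 mm in diameter, 70 mm tall; origin at the centre of its underside; a bystander
- cal_vial: small white vial with a purple cap, 26 mm in diameter, 46 mm tall; origin at the centre of its underside; a bystander
- bench_timer: flat white bench timer, 66 by 66 by 18 mm; origin at the centre of its underside; a bystander
- rear_stop: the two aluminium stop blocks at the rear of the channel, 20 mm wide and 18 mm high each, 56 mm apart; origin between them at the foot, 6 mm behind their front faces. More than 60 N against them is too rough
Mind the look-alikes: they are no part of the job. There is more than one size of the chip_carrier; the job needs the larger.

How it is judged:
By the outcome, as a careful person would: the job done as asked, in the order asked, and still so for the second after the job is handed in, with the robot touching nothing.
It also fails if it takes over 72 s, if anything falls off the work surface, if the arm or the gripper's body presses on something with over 40 N, if the wrist force passes 120 N, or if a joint passes its speed limit or range.

## Working session

There is one attempt and no reset: what is moved stays moved. The work goes in short steps, Python scripts to look and compute and a tool call to move; the robot and the scene stay as the last step left them, time stands still between calls to the robot, and variables do not carry over. Pictures are saved under pics/ and viewed, at most 10 in all, crops included, and the job is handed in when it is done.

Besides the shell and the picture viewer there is one more tool, called after "Call:" in YAML: its name, and indented under it one key for each argument. step_arm: Moves the arm, as the interface text tells. Its arguments: {"type":"object","properties":{"motion":{"type":"array"},"gripper":{"type":"number"},"grip_force":{"type":"number"}},"required":["motion"]}

```bash
mkdir -p pics; ls
cat > h.py <<'E'
from plant import ctrl
import numpy as np, cv2
def ray(cal,u,v):
    T=np.array(cal["cam_to_world"]); d=np.array([(u-cal["cx"])/cal["fx"],-(v-cal["cy"])/cal["fy"],-1.])
    return T[:3,3],T[:3,:3]@d
def onz(cal,u,v,z):
    o,d=ray(cal,u,v); return o+d*(z-o[2])/d[2]
def proj(cal,p):
    T=np.array(cal["cam_to_world"]); c=T[:3,:3].T@(np.array(p)-T[:3,3])
    return cal["cx"]-cal["fx"]*c[0]/c[2], cal["cy"]+cal["fy"]*c[1]/c[2]
E
python3 - <<'E'
from h import *
s=ctrl.get_state(); print(s)
for n in("scene","top"):
    cv2.imwrite(f"pics/{n}0.png",ctrl.read_camera(n)); print(n,ctrl.calibration(n))
E
```

```text
pics
{'time': 0.0, 'qpos': array([-1.28697577e+00,  2.87199462e-01,  1.57819511e+00,  2.18212463e-05,
        1.27859660e+00, -1.50000307e-01]), 'dq': array([-1.11271033e-03,  5.05458677e-05,  5.47598994e-04, -3.97041604e-04,
       -3.19738619e-04, -6.58007399e-04]), 'joint_efforts': array([-1.23499649e-04, -4.05989277e+01, -2.92621619e+01, -2.17587944e-04,
        5.89589225e-03, -1.06478719e-06]), 'eef_pos': array([ 0.28358075, -0.61183895,  0.24091481]), 'tcp_rot': array([ 9.76567003e-01,  2.15210247e-01, -6.97617694e-05, -1.19727474e-03]), 'contact_force': array([-1.17331218,  0.38212885,  0.48855892]), 'wrist_torque': array([ 0.00759245, -0.02755084, -0.0302171 ]), 'finger_force': 0.0, 'opening': 1.0002787494789132}
scene {'fx': 426.1807548146956, 'fy': 426.1807548146956, 'cx': 317.2519489949139, 'cy': 199.98813858643976, 'cam_to_world': array([[ 0.77646746,  0.25490724, -0.57629904, -0.04796352],
       [-0.62976002,  0.3463647 , -0.69529405, -0.71680077],
       [ 0.02237416,  0.9028033 ,  0.4294713 ,  0.54418581],
       [ 0.        ,  0.        ,  0.        ,  1.        ]])}
top {'fx': 397.0718504582591, 'fy': 397.0718504582591, 'cx': 317.12398370540546, 'cy': 202.70251341176478, 'cam_to_world': array([[ 0.00606493,  0.98979318, -0.14238215,  0.41534649],
       [-0.99985854,  0.00376858, -0.01639221, -0.00107295],
       [-0.01568832,  0.14246142,  0.98967602,  0.99388364],
       [ 0.        ,  0.        ,  0.        ,  1.        ]])}
```

View pics/top0.png

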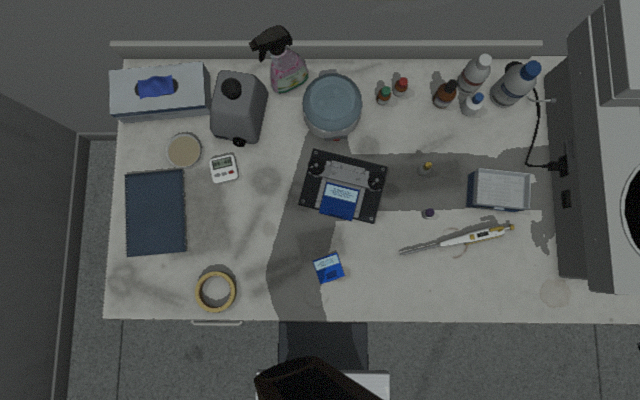

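View pics/scene0.png

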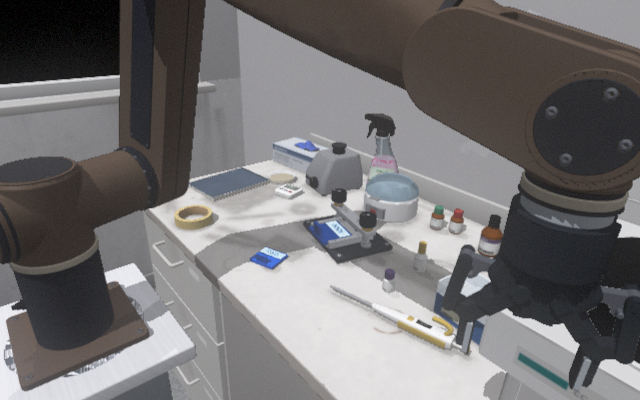

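The top view shows the station at (343,186), with the larger blue carrier between its rails at (340,200). The knobs are at about (313,169) on the left and (377,183) on the right. Possible mix-ups:
- **Carrier:** the small blue carrier loose on the bench at (328,267).
- **Knobs:** the dark bottle caps at (383,95) and (446,95).

I choose the carrier in the station and will check it in one close crop.

Run:
```python
from h import *
t=cv2.imread("pics/top0.png");s=cv2.imread("pics/scene0.png")
a=cv2.resize(t[140:230,290:400],None,fx=5,fy=5,interpolation=cv2.INTER_CUBIC)
b=cv2.resize(s[180:265,295:400],None,fx=5,fy=5,interpolation=cv2.INTER_CUBIC)
a=cv2.resize(a,(400,327));b=cv2.resize(b,(400,324))
o=np.zeros((330,800,3),np.uint8);o[:327,:400]=a;o[:324,400:]=b
o=np.clip(o.astype(float)*1.6,0,255).astype(np.uint8)
cv2.imwrite("pics/crop.png",o)
```

```text
(no output)
```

View pics/crop.png

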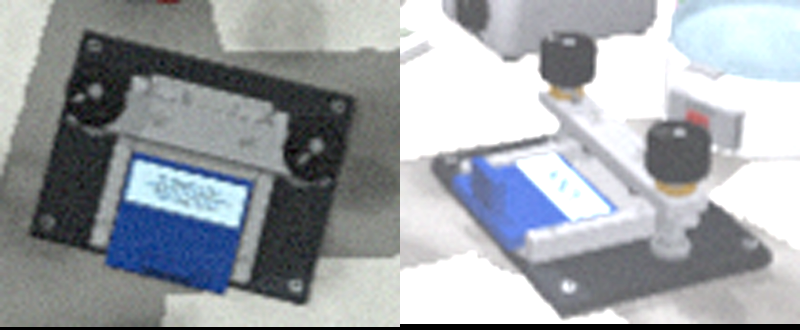

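The close crop shows the large carrier between the rails, partly drawn out, with its label and its tab at the front edge. The knobs stand above the bar ends, at crop (95,90) and (316,145) in the top view and (568,42) and (680,133) in the scene view. The choice holds.

Run:
```python
from h import *
ct=ctrl.calibration("top");cs=ctrl.calibration("scene")
T=lambda p:(p[0]/3.636+290,p[1]/3.636+140)
S=lambda p:((p[0]-400)/3.81+295,p[1]/3.81+180)
c=[onz(ct,*T(p),.016) for p in[(83,30),(355,97),(303,303),(30,237)]]
C=np.mean(c,0);print("corners",np.round(c,4),C)
print([np.linalg.norm(c[i]-c[(i+1)%4]) for i in range(4)])
x=(c[0]+c[1]-c[2]-c[3]);y=(c[0]+c[3]-c[1]-c[2]);print("yaw",np.arctan2(x[1],x[0]),np.arctan2(-y[0],y[1]))
K=[]
for a,b in(((95,90),(568,42)),((316,145),(680,133))):
    o1,d1=ray(ct,*T(a));o2,d2=ray(cs,*S(b))
    A=np.stack([d1,-d2],1);k=np.linalg.lstsq(A,o2-o1,rcond=None)[0]
    p,q=o1+d1*k[0],o2+d2*k[1];print("knob",(p+q)/2,np.linalg.norm(p-q));K.append((p+q)/2)
d=K[0]-K[1];print(np.linalg.norm(d),"yaw",np.arctan2(-d[0],d[1]))
# blue carrier front corners (deck z .026)
for p in[(106,262),(228,292)]:print(onz(ct,*T(p),.026))
w=ctrl.calibration("wrist");Tt=w["cam_to_world"];print(w["fx"],Tt)
```

```text
corners [[ 0.6957  0.0269  0.016 ]
 [ 0.6482 -0.1616  0.016 ]
 [ 0.5052 -0.1237  0.016 ]
 [ 0.5496  0.062   0.016 ]] [ 0.59967287 -0.04910453  0.016     ]
[np.float64(0.19438194559402827), np.float64(0.1479533823864204), np.float64(0.19101821490114068), np.float64(0.150217571509762)]
yaw -0.24755285987702716 -0.24072953680631637
knob [0.63294587 0.0169366  0.09601973] 0.0009590844030346874
knob [ 0.59789618 -0.12318861  0.09621222] 0.00026214512825638824
0.144442342745047 yaw -0.24510213848276427
[0.53141544 0.00983708 0.026     ]
[ 0.51145555 -0.0722756   0.026     ]
315.2453165071507 [[ 0.42045357  0.8657755   0.27138824  0.35282241]
 [-0.90731335  0.40157786  0.12457011 -0.58137355]
 [-0.00113376 -0.29861012  0.95437451  0.37298837]
 [ 0.          0.          0.          1.        ]]
```

Call:
step_arm:
  motion:
    - {"offset":[0.431,-0.452,0.1],"twist":-51}
    - {"offset":[0.431,-0.452,0.1],"twist":-51}
    - {"offset":[0.431,-0.452,0.1],"twist":-51}
    - {"offset":[0.431,-0.452,0.1],"twist":-51}
    - {"offset":[0.431,-0.452,0.1],"twist":-51}
    - {"offset":[0.431,-0.452,0.1],"twist":-51}
    - {"offset":[0.431,-0.452,0.1],"twist":-51}
    - {"offset":[0.431,-0.452,0.1],"twist":-51}
    - {"offset":[0.431,-0.452,0.1],"twist":-51}
    - {"offset":[0.431,-0.452,0.1],"twist":-51}
    - {"offset":[0.431,-0.452,0.1],"twist":-51}
    - {"offset":[0.431,-0.452,0.1],"twist":-51}
  gripper: 0.0
  grip_force: 40

```text
time: 1.3
eef_pos: [0.4745, -0.0495, 0.1471]
tcp_rot: [0.789, 0.615, 0.0, 0.0]
contact_force: [1.4, -0.5, -0.3]
opening: 0.002
finger_force: 0.0
```

```bash
cat >> h.py <<'E'
YAW=-0.245; ST=np.array([.6009,-.0495]); EX=np.array([np.cos(YAW),np.sin(YAW)]); EY=np.array([-EX[1],EX[0]])
def where():
    s=ctrl.get_state(); q=s["tcp_rot"]; from scipy.spatial.transform import Rotation as R
    M=R.from_quat(q).as_matrix(); y=np.arctan2(M[1,0],M[0,0]); d=s["eef_pos"][:2]-ST
    print("t",round(s["time"],2),"station xy mm",np.round([d@EX*1e3,d@EY*1e3],1),"z",round(s["eef_pos"][2]*1e3,1),"yaw",round(y,4),"tilt",np.round(M[:2,2],4),"q6",round(s["qpos"][5],3),
     "F",np.round(s["contact_force"],2),"M",np.round(s["wrist_torque"],3),"open",round(s["opening"],3),"ff",round(s["finger_force"],1)); return s,M
def go(x,y,z,yaw):
    s,M=where(); p=np.append(ST+x*EX+y*EY,z); o=M.T@(p-s["eef_pos"]); w=np.arctan2(M[1,0],M[0,0])
    print("offset",np.round(o,4),"twist",round(np.degrees(w-yaw),2))
E
python3 -c "
from h import *
go(-.118,0,.1,1.3258)"
```

```text
t 1.3 station xy mm [-122.6  -30.6] z 147.1 yaw 1.3238 tilt [ 0.0002 -0.0001] q6 -0.07 F [ 1.37 -0.53 -0.3 ] M [-0.02  -0.002 -0.044] open 0.002 ff 0.0
offset [0.0306 0.0045 0.0471] twist -0.11
```

Call:
step_arm:
  motion:
    - {"offset":[0.03,0.004,0.047]}
    - {"offset":[0.03,0.004,0.095]}
    - {"offset":[0.03,0.004,0.095]}
    - {"offset":[0.03,0.004,0.095]}

```text
invalid input at $.motion[0]: expected keys offset, twist
```

Run:
```python
from h import *
go(-.118,0,.046,1.3258)
im=ctrl.read_camera("wrist");cv2.imwrite("pics/w1.png",im)
```

```text
t 1.3 station xy mm [-122.6  -30.6] z 147.1 yaw 1.3238 tilt [ 0.0002 -0.0001] q6 -0.07 F [ 1.37 -0.53 -0.3 ] M [-0.02  -0.002 -0.044] open 0.002 ff 0.0
offset [0.0306 0.0045 0.1011] twist -0.11
```

View pics/w1.png

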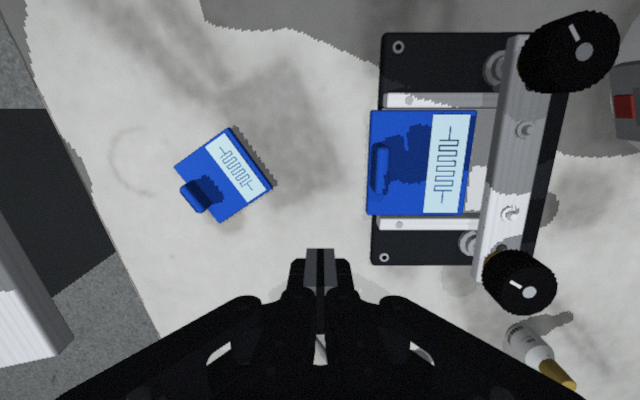

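The wrist picture shows the large carrier at the right, with its front edge at column 368 and its tab at (379,168). The small carrier lies clear at (222,175).

Run:
```python
from h import *
c=ctrl.calibration("wrist")
for n,u,v,z in(("front",368,160,.026),("rearR",463,214,.026),("tabtopfront",374,168,.052),("tabtoprear",388,168,.052),("small",272,187,.01),("knobL",590,50,.096),("knobR",530,292,.096)):
    d=onz(c,u,v,z)[:2]-ST; print(n,np.round([d@EX*1e3,d@EY*1e3],1))
```

```text
front [-85.4   9.4]
rearR [ -3.  -36.1]
tabtopfront [-84.8   7.8]
tabtoprear [-74.7   7.9]
small [-165.8  -17.1]
knobL [17.4 79. ]
knobR [ 15.  -66.4]
```

Call:
step_arm:
  motion:
    - {"offset":[0.03,0.0,0.0],"twist":0}
    - {"offset":[0.03,0.0,0.04],"twist":0}
    - {"offset":[0.03,0.0,0.04],"twist":0}
    - {"offset":[0.03,0.0,0.04],"twist":0}

```text
time: 1.75
eef_pos: [0.4808, -0.0223, 0.1067]
tcp_rot: [0.789, 0.615, -0.001, -0.001]
contact_force: [-0.4, 0.0, 0.2]
opening: -0.003
finger_force: 0.0
```

Run:
```python
from h import *
go(-.118,0,.046,1.3258)
```

```text
t 1.75 station xy mm [-123.2   -2.8] z 106.7 yaw 1.3239 tilt [-0.0033  0.0008] q6 -0.011 F [-0.43  0.01  0.23] M [ 0.006  0.032 -0.003] open -0.003 ff 0.0
offset [0.0028 0.0054 0.0607] twist -0.11
```

Call:
step_arm:
  motion:
    - {"offset":[0.003,0.0,0.03],"twist":0}
    - {"offset":[0.003,0.0,0.061],"twist":0}
    - {"offset":[0.003,0.0,0.061],"twist":0}
    - {"offset":[0.003,0.0,0.061],"twist":0}

```text
time: 2.15
eef_pos: [0.4832, -0.0203, 0.0477]
tcp_rot: [0.789, 0.614, 0.0, 0.0]
contact_force: [0.8, 0.4, 0.5]
opening: 0.001
finger_force: 0.0
```

Run:
```python
from h import *
w0=ctrl.calibration("wrist"); go(-.06,0,.046,1.3258)
im=ctrl.read_camera("wrist");cv2.imwrite("pics/w2.png",im)
T=np.array(w0["cam_to_world"]);
for p in ((.015,.072,.096),(.015,-.072,.096)):
    q=ST+p[0]*EX+p[1]*EY; print(proj(w0,[*q,p[2]]))
```

```text
t 2.15 station xy mm [-121.3   -0.2] z 47.7 yaw 1.3228 tilt [ 0.0007 -0.0002] q6 -0.004 F [0.83 0.4  0.45] M [ 0.045 -0.004 -0.034] open 0.001 ff 0.0
offset [0.0004 0.0613 0.0017] twist -0.17
(np.float64(850.8061899631273), np.float64(115.75259192185953))
(np.float64(666.8524247316922), np.float64(495.4030697353293))
```

View pics/w2.png

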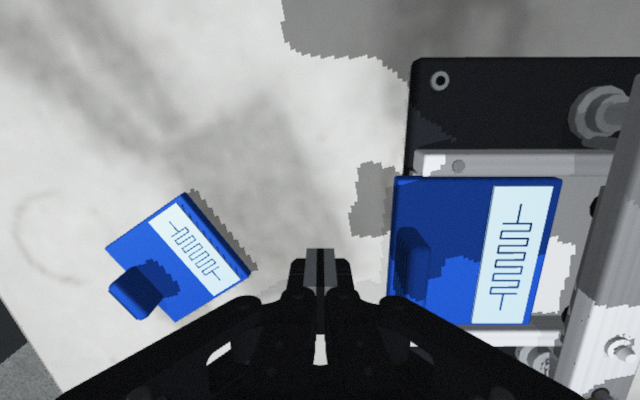

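The fingertips at (320,260) are clear in front of the tab at (412,260), so I can push.

Call:
step_arm:
  motion:
    - {"offset":[0,0.008,0.002],"twist":0}
    - {"offset":[0,0.016,0.002],"twist":0}
    - {"offset":[0,0.02,0.002],"twist":0}
    - {"offset":[0,0.024,0.002],"twist":0}
    - {"offset":[0,0.028,0.002],"twist":0}
    - {"offset":[0,0.032,0.002],"twist":0}
    - {"offset":[0,0.036,0.002],"twist":0}
    - {"offset":[0,0.04,0.002],"twist":0}
    - {"offset":[0,0.044,0.002],"twist":0}
    - {"offset":[0,0.048,0.002],"twist":0}

```text
time: 3.2
eef_pos: [0.5294, -0.0313, 0.0443]
tcp_rot: [0.789, 0.615, 0.0, 0.0]
contact_force: [-1.0, -0.5, 1.2]
opening: -0.001
finger_force: 0.7
```

Run:
```python
from h import *
s,_=where(); print(s["contact_force"][:2]@EX)
```

```text
t 3.2 station xy mm [-73.8   0.3] z 44.3 yaw 1.3239 tilt [ 0.0001 -0.    ] q6 -0.004 F [-1.   -0.52  1.18] M [0.078 0.193 0.049] open -0.001 ff 0.7
-0.8426966340334507
```

Call:
step_arm:
  motion:
    - {"offset":[0,0.003,0],"twist":0}
    - {"offset":[0,0.006,0],"twist":0}
    - {"offset":[0,0.008,0],"twist":0}
    - {"offset":[0,0.01,0],"twist":0}

```text
time: 3.6
eef_pos: [0.5389, -0.0338, 0.0444]
tcp_rot: [0.789, 0.615, -0.0, -0.0]
contact_force: [0.3, 0.9, -0.6]
opening: 0.005
finger_force: 0.5
```

Call:
step_arm:
  motion:
    - {"offset":[0,0.0015,0],"twist":0}
    - {"offset":[0,0.003,0],"twist":0}

```text
time: 3.8
eef_pos: [0.5418, -0.0345, 0.0444]
tcp_rot: [0.789, 0.615, -0.0, -0.0]
contact_force: [-2.0, -0.0, -0.7]
opening: -0.005
finger_force: 0.4
```

Run:
```python
from h import *
s,_=where(); print(s["contact_force"][:2]@EX)
```

```text
t 3.8 station xy mm [-61.    0.2] z 44.4 yaw 1.3239 tilt [-0.0001  0.    ] q6 -0.004 F [-2.   -0.02 -0.75] M [0.02  0.139 0.   ] open -0.005 ff 0.4
-1.9334259537851104
```

Call:
step_arm:
  motion:
    - {"offset":[0,0.001,0],"twist":0}
    - {"offset":[0,0.002,0],"twist":0}

```text
time: 4.0
eef_pos: [0.5437, -0.035, 0.0444]
tcp_rot: [0.789, 0.615, -0.0, -0.0]
contact_force: [-0.0, -0.4, -1.3]
opening: 0.003
finger_force: 0.4
```

Call:
step_arm:
  motion:
    - {"offset":[0,0.001,0],"twist":0}
    - {"offset":[0,0.002,0],"twist":0}

```text
time: 4.2
eef_pos: [0.5448, -0.0353, 0.0444]
tcp_rot: [0.789, 0.615, -0.001, -0.001]
contact_force: [-4.5, 0.7, 3.3]
opening: 0.001
finger_force: 2.8
```

Run:
```python
from h import *
s,_=where(); print(s["contact_force"][:2]@EX)
```

```text
t 4.2 station xy mm [-57.8   0.2] z 44.4 yaw 1.324 tilt [-0.0026  0.0005] q6 -0.004 F [-4.5   0.69  3.28] M [ 0.146  0.805 -0.001] open 0.001 ff 2.8
-4.536611784605431
```

Call:
step_arm:
  motion:
    - {"offset":[0,0.0007,0],"twist":0}
    - {"offset":[0,0.0007,0],"twist":0}
    - {"offset":[0,0.0007,0],"twist":0}

```text
time: 4.5
eef_pos: [0.5448, -0.0353, 0.0444]
tcp_rot: [0.789, 0.615, -0.001, -0.002]
contact_force: [-5.6, 1.0, 4.1]
opening: 0.006
finger_force: 3.1
```

Run:
```python
from h import *
s,_=where(); print(s["contact_force"][:2]@EX)
```

```text
t 4.5 station xy mm [-57.8   0.2] z 44.4 yaw 1.3242 tilt [-0.0043  0.0008] q6 -0.004 F [-5.56  0.97  4.09] M [ 0.078  0.895 -0.029] open 0.006 ff 3.1
-5.624012862441385
```

Call:
step_arm:
  motion:
    - {"offset":[0,-0.015,0],"twist":0}
    - {"offset":[0,-0.02,-0.04],"twist":0}
    - {"offset":[0,-0.02,-0.088],"twist":0}
    - {"offset":[0.03,0.02,-0.088],"twist":-8}
    - {"offset":[0.06,0.055,-0.088],"twist":-16}
    - {"offset":[0.072,0.072,-0.088],"twist":-20}
    - {"offset":[0.072,0.072,-0.088],"twist":-20}
    - {"offset":[0.072,0.072,-0.088],"twist":-20}
  gripper: 0.065

```text
time: 5.3
eef_pos: [0.6336, 0.0166, 0.1322]
tcp_rot: [0.67, 0.742, -0.0, -0.0]
contact_force: [-0.3, -1.0, -0.4]
opening: 0.765
finger_force: 0.0
```

Run:
```python
from h import *
go(.015,.072,.081,1.3258+.35)
cv2.imwrite("pics/t2.png",ctrl.read_camera("top"))
w0=ctrl.calibration("wrist");im=ctrl.read_camera("wrist")
for p in ((.015,.072),(.015,-.072)):
    print(proj(w0,[*(ST+p[0]*EX+p[1]*EY),.096]))
cv2.imwrite("pics/w3.png",im)
```

```text
t 5.3 station xy mm [15.7 72.1] z 132.2 yaw 1.6723 tilt [-0.0002 -0.0002] q6 -0.235 F [-0.29 -1.02 -0.39] M [-0.058  0.024  0.001] open 0.765 ff 0.0
offset [ 0.0002 -0.0007  0.0512] twist -0.2
(np.float64(320.51556108426524), np.float64(240.51905069499935))
(np.float64(251.452176185785), np.float64(416.1504433776787))
```

View pics/w3.png

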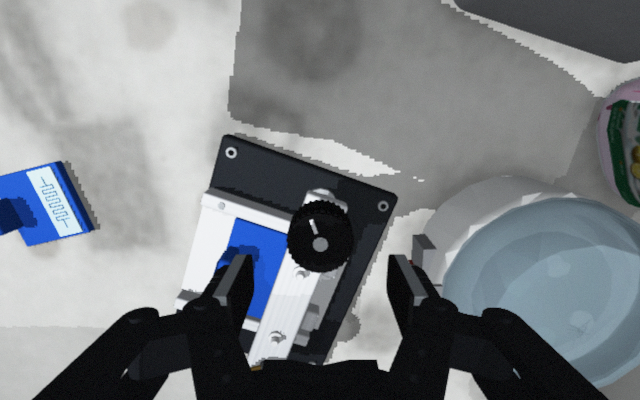

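The wrist picture shows the left knob centred between the open fingers at (320,236). The water bath's box, at (418,250), stands near the right finger, so I check that clearance.

Run:
```python
from h import *
t=cv2.imread("pics/t2.png"); c=ctrl.calibration("top");w=ctrl.calibration("wrist")
for z in(.0,.03,.06,.09):
    a=[]
    for cal,u,v in((w,413,255),(w,428,268),(w,446,270),(c,325,139)):
        d=onz(cal,u,v,z)[:2]-ST;a.append(np.round([d@EX*1e3,d@EY*1e3],0))
    print(z,a)
```

```text
0.0 [array([115.,  47.]), array([134.,  39.]), array([151.,  43.]), array([109.,  74.])]
0.03 [array([101.,  58.]), array([118.,  51.]), array([132.,  54.]), array([100.,  72.])]
0.06 [array([86., 68.]), array([101.,  63.]), array([114.,  66.]), array([91., 70.])]
0.09 [array([72., 79.]), array([84., 74.]), array([96., 77.]), array([82., 68.])]
```

Call:
step_arm:
  motion:
    - {"offset":[0.001,-0.001,0.03],"twist":0}
    - {"offset":[0.001,-0.001,0.051],"twist":0}
    - {"offset":[0.001,-0.001,0.051],"twist":0}
  gripper: 0.055

```text
time: 5.7
eef_pos: [0.6289, 0.0173, 0.0775]
tcp_rot: [0.671, 0.742, -0.002, -0.003]
contact_force: [0.2, -0.2, -0.7]
opening: 0.643
finger_force: 0.0
```

Call:
step_arm:
  motion:
    - {"offset":[0,0,0],"twist":0}
    - {"offset":[0,0,0],"twist":0}
    - {"offset":[0,0,0],"twist":0}
    - {"offset":[0,0,0],"twist":0}
  gripper: 0.02
  grip_force: 60

```text
time: 6.1
eef_pos: [0.6329, 0.0172, 0.0824]
tcp_rot: [0.67, 0.742, 0.0, 0.001]
contact_force: [-0.3, -1.0, -0.9]
opening: 0.424
finger_force: 60.7
```

Run:
```python
from h import *
where()
```

```text
t 6.1 station xy mm [14.9 72.4] z 82.4 yaw 1.673 tilt [ 0.0009 -0.0007] q6 -0.235 F [-0.3  -1.02 -0.86] M [-0.212  0.188  0.032] open 0.424 ff 60.7
```

Call:
step_arm:
  motion:
    - {"offset":[0,0,0],"twist":6}
    - {"offset":[0,0,0],"twist":12}
    - {"offset":[0,0,0],"twist":18}
    - {"offset":[0,0,0],"twist":23}
    - {"offset":[0,0,0],"twist":27}
    - {"offset":[0,0,0],"twist":30}

```text
time: 6.7
eef_pos: [0.6329, 0.0172, 0.0824]
tcp_rot: [0.84, 0.543, -0.0, 0.001]
contact_force: [0.1, -1.2, -1.6]
opening: 0.421
finger_force: 60.8
```

Run:
```python
from h import *
where()
w0=ctrl.calibration("wrist");im=ctrl.read_camera("wrist");cv2.imwrite("pics/w4.png",im)
```

```text
t 6.7 station xy mm [14.9 72.4] z 82.4 yaw 1.1486 tilt [ 0.0007 -0.0011] q6 0.29 F [ 0.13 -1.21 -1.64] M [-0.15   0.22   0.331] open 0.421 ff 60.8
```

View pics/w4.png

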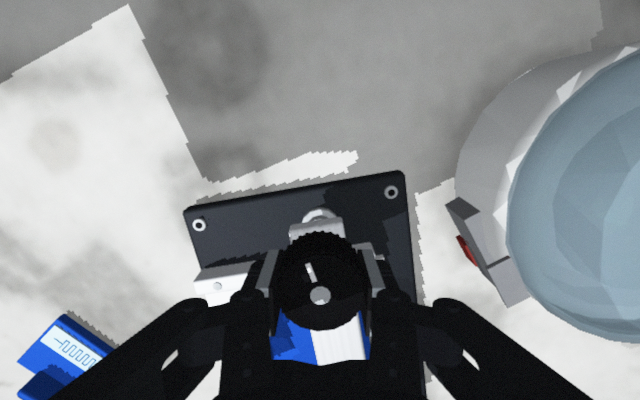

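Call:
step_arm:
  motion:
    - {"offset":[0,0,0],"twist":0}
    - {"offset":[0,0,0],"twist":0}
    - {"offset":[0,0,0],"twist":0}
    - {"offset":[0,0,-0.045],"twist":0}
    - {"offset":[-0.047,0.0085,-0.045],"twist":-8}
    - {"offset":[-0.094,0.017,-0.045],"twist":-16}
    - {"offset":[-0.1415,0.0255,-0.045],"twist":-24}
    - {"offset":[-0.1415,0.0255,-0.045],"twist":-30}
    - {"offset":[-0.1415,0.0255,-0.045],"twist":-30}
  gripper: 0.058

```text
time: 7.65
eef_pos: [0.5979, -0.1235, 0.1269]
tcp_rot: [0.671, 0.741, 0.0, 0.0]
contact_force: [0.5, -0.1, -0.6]
opening: 0.679
finger_force: 0.0
```

Run:
```python
from h import *
go(.015,-.072,.082,1.3258+.35)
w0=ctrl.calibration("wrist");im=ctrl.read_camera("wrist");cv2.imwrite("pics/w5.png",im)
print(proj(w0,[*(ST+.015*EX-.072*EY),.096]))
```

```text
t 7.65 station xy mm [ 15.1 -72.6] z 126.9 yaw 1.6703 tilt [0.0009 0.    ] q6 -0.47 F [ 0.45 -0.13 -0.65] M [ 0.03  -0.014 -0.009] open 0.679 ff 0.0
offset [0.0006 0.0001 0.0449] twist -0.32
(np.float64(320.79849078138017), np.float64(243.8810650233604))
```

View pics/w5.png

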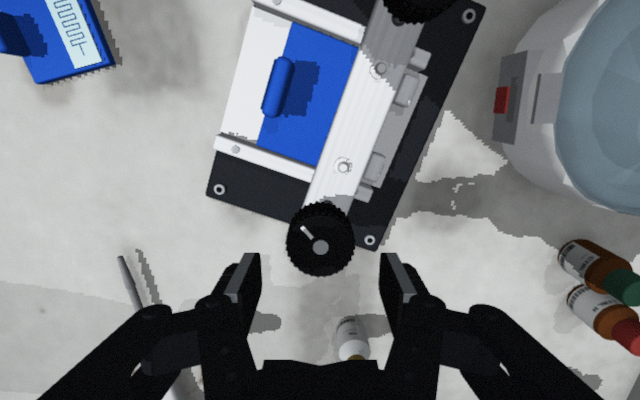

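The right knob is centred at (320,241). The carrier sits against its stops, and the dropper at (355,345) is well away from the fingers.

Call:
step_arm:
  motion:
    - {"offset":[0.0,0,0.025],"twist":0}
    - {"offset":[0.0,0,0.045],"twist":0}
    - {"offset":[0.0,0,0.045],"twist":0}
    - {"offset":[0.0,0,0.045],"twist":0}

```text
time: 8.1
eef_pos: [0.5981, -0.121, 0.0814]
tcp_rot: [0.67, 0.742, -0.0, -0.0]
contact_force: [-0.5, 0.1, -0.2]
opening: 0.683
finger_force: 0.0
```

Call:
step_arm:
  motion:
    - {"offset":[0,0,0],"twist":0}
    - {"offset":[0,0,0],"twist":0}
    - {"offset":[0,0,0],"twist":0}
    - {"offset":[0,0,0],"twist":6}
    - {"offset":[0,0,0],"twist":12}
    - {"offset":[0,0,0],"twist":18}
    - {"offset":[0,0,0],"twist":23}
    - {"offset":[0,0,0],"twist":27}
    - {"offset":[0,0,0],"twist":30}
  gripper: 0.02

```text
time: 9.0
eef_pos: [0.5982, -0.1221, 0.0836]
tcp_rot: [0.839, 0.543, -0.0, 0.001]
contact_force: [-5.5, 2.2, 4.2]
opening: 0.422
finger_force: 61.1
```

Run:
```python
from h import *
where()
```

```text
t 9.0 station xy mm [ 15. -71.] z 83.6 yaw 1.149 tilt [ 0.0004 -0.0011] q6 0.055 F [-5.47  2.18  4.23] M [0.014 0.35  0.386] open 0.422 ff 61.1
```

Call:
step_arm:
  motion:
    - {"offset":[0,0,0],"twist":0}
    - {"offset":[0,0,0],"twist":0}
    - {"offset":[0,0,0],"twist":0}
    - {"offset":[0,0,-0.045],"twist":0}
    - {"offset":[0.047,-0.0085,-0.045],"twist":-8}
    - {"offset":[0.094,-0.017,-0.045],"twist":-16}
    - {"offset":[0.141,-0.0253,-0.045],"twist":-24}
    - {"offset":[0.141,-0.0253,-0.045],"twist":-30}
    - {"offset":[0.141,-0.0253,-0.045],"twist":-30}
    - {"offset":[0.141,-0.0253,-0.025],"twist":-30}
    - {"offset":[0.141,-0.0253,0.001],"twist":-30}
    - {"offset":[0.141,-0.0253,0.001],"twist":-30}
  gripper: 0.058

```text
time: 10.2
eef_pos: [0.6295, 0.0163, 0.0763]
tcp_rot: [0.671, 0.741, -0.002, -0.003]
contact_force: [-0.3, 1.1, -0.4]
opening: 0.68
finger_force: 0.0
```

Run:
```python
from h import *
where()
```

```text
t 10.2 station xy mm [11.8 70.8] z 76.3 yaw 1.6696 tilt [-0.0081  0.001 ] q6 -0.234 F [-0.25  1.1  -0.4 ] M [ 0.005 -0.009  0.012] open 0.68 ff 0.0
```

Call:
step_arm:
  motion:
    - {"offset":[0,0,0],"twist":0}
    - {"offset":[0,0,0],"twist":0}
    - {"offset":[0,0,0],"twist":0}
    - {"offset":[0,0,0],"twist":6}
    - {"offset":[0,0,0],"twist":11}
    - {"offset":[0,0,0],"twist":15}
  gripper: 0.02

```text
time: 10.8
eef_pos: [0.6328, 0.0162, 0.0816]
tcp_rot: [0.762, 0.648, -0.0, 0.001]
contact_force: [-1.4, -2.0, -0.4]
opening: 0.425
finger_force: 61.7
```

Run:
```python
from h import *
where()
```

```text
t 10.8 station xy mm [15.  71.5] z 81.6 yaw 1.4097 tilt [ 0.0006 -0.0019] q6 0.028 F [-1.44 -2.04 -0.42] M [-0.304  0.219  0.329] open 0.425 ff 61.7
```

Call:
step_arm:
  motion:
    - {"offset":[0,0,0],"twist":6}
    - {"offset":[0,0,0],"twist":11}
    - {"offset":[0,0,0],"twist":15}

```text
time: 11.1
eef_pos: [0.6326, 0.0163, 0.0816]
tcp_rot: [0.84, 0.543, -0.001, 0.001]
contact_force: [-1.9, -1.3, -0.1]
opening: 0.425
finger_force: 61.8
```

Run:
```python
from h import *
where()
```

```text
t 11.1 station xy mm [14.8 71.5] z 81.6 yaw 1.1479 tilt [-0.0001 -0.0017] q6 0.29 F [-1.91 -1.35 -0.1 ] M [-0.342  0.345  0.286] open 0.425 ff 61.8
```

Call:
step_arm:
  motion:
    - {"offset":[0,0,0],"twist":0}
    - {"offset":[0,0,0],"twist":0}
    - {"offset":[0,0,0],"twist":0}
    - {"offset":[0,0,-0.045],"twist":0}
    - {"offset":[-0.047,0.0085,-0.045],"twist":-8}
    - {"offset":[-0.094,0.017,-0.045],"twist":-16}
    - {"offset":[-0.1415,0.0255,-0.045],"twist":-24}
    - {"offset":[-0.1415,0.0255,-0.045],"twist":-30}
    - {"offset":[-0.1415,0.0255,-0.045],"twist":-30}
    - {"offset":[-0.1415,0.0255,-0.025],"twist":-30}
    - {"offset":[-0.1415,0.0255,0.0],"twist":-30}
    - {"offset":[-0.1415,0.0255,0.0],"twist":-30}
  gripper: 0.058

```text
time: 12.3
eef_pos: [0.5956, -0.1206, 0.0768]
tcp_rot: [0.67, 0.742, -0.001, -0.003]
contact_force: [-0.7, 0.9, -1.0]
opening: 0.676
finger_force: 0.0
```

Call:
step_arm:
  motion:
    - {"offset":[0,0,0],"twist":0}
    - {"offset":[0,0,0],"twist":0}
    - {"offset":[0,0,0],"twist":0}
    - {"offset":[0,0,0],"twist":6}
    - {"offset":[0,0,0],"twist":11}
    - {"offset":[0,0,0],"twist":15}
  gripper: 0.02

```text
time: 12.9
eef_pos: [0.5981, -0.122, 0.0817]
tcp_rot: [0.762, 0.648, 0.0, 0.0]
contact_force: [-4.5, 2.2, 1.9]
opening: 0.426
finger_force: 62.4
```

Run:
```python
from h import *
where()
```

```text
t 12.9 station xy mm [ 14.9 -71.1] z 81.7 yaw 1.4099 tilt [0.0004 0.    ] q6 -0.207 F [-4.45  2.19  1.89] M [0.239 0.266 0.325] open 0.426 ff 62.4
```

Call:
step_arm:
  motion:
    - {"offset":[0,0,0],"twist":6}
    - {"offset":[0,0,0],"twist":11}
    - {"offset":[0,0,0],"twist":15}

```text
time: 13.2
eef_pos: [0.5983, -0.1221, 0.0817]
tcp_rot: [0.84, 0.543, 0.0, 0.001]
contact_force: [-5.8, 2.5, 1.1]
opening: 0.423
finger_force: 62.3
```

Run:
```python
from h import *
where()
```

```text
t 13.2 station xy mm [ 15.1 -71.1] z 81.7 yaw 1.1484 tilt [ 0.0014 -0.0007] q6 0.055 F [-5.77  2.47  1.12] M [ 0.006 -0.075  0.39 ] open 0.423 ff 62.3
```

Call:
step_arm:
  motion:
    - {"offset":[0,0,0],"twist":0}
    - {"offset":[0,0,0],"twist":0}
    - {"offset":[0,0,0],"twist":0}
    - {"offset":[0,0,-0.045],"twist":0}
    - {"offset":[0.047,-0.0085,-0.045],"twist":-8}
    - {"offset":[0.094,-0.017,-0.045],"twist":-16}
    - {"offset":[0.141,-0.0253,-0.045],"twist":-24}
    - {"offset":[0.141,-0.0253,-0.045],"twist":-30}
    - {"offset":[0.141,-0.0253,-0.045],"twist":-30}
    - {"offset":[0.141,-0.0253,-0.025],"twist":-30}
    - {"offset":[0.141,-0.0253,0.0],"twist":-30}
    - {"offset":[0.141,-0.0253,0.0],"twist":-30}
  gripper: 0.058

```text
time: 14.4
eef_pos: [0.6298, 0.0156, 0.0766]
tcp_rot: [0.671, 0.741, -0.002, -0.003]
contact_force: [-0.5, 0.7, -0.5]
opening: 0.68
finger_force: 0.0
```

Call:
step_arm:
  motion:
    - {"offset":[0,0,0],"twist":0}
    - {"offset":[0,0,0],"twist":0}
    - {"offset":[0,0,0],"twist":0}
    - {"offset":[0,0,0],"twist":6}
    - {"offset":[0,0,0],"twist":11}
    - {"offset":[0,0,0],"twist":15}
  gripper: 0.02

```text
time: 15.0
eef_pos: [0.6327, 0.0156, 0.0817]
tcp_rot: [0.762, 0.648, -0.001, 0.001]
contact_force: [-1.7, -1.0, 0.2]
opening: 0.427
finger_force: 60.6
```

Run:
```python
from h import *
where()
```

```text
t 15.0 station xy mm [15.1 70.9] z 81.7 yaw 1.4099 tilt [ 0.0003 -0.002 ] q6 0.027 F [-1.7  -1.01  0.17] M [-0.266  0.338  0.28 ] open 0.427 ff 60.6
```

Call:
step_arm:
  motion:
    - {"offset":[0,0,0],"twist":6}
    - {"offset":[0,0,0],"twist":11}
    - {"offset":[0,0,0],"twist":15}

```text
time: 15.3
eef_pos: [0.6324, 0.0157, 0.0817]
tcp_rot: [0.84, 0.543, -0.001, 0.001]
contact_force: [-3.2, -1.9, 0.9]
opening: 0.423
finger_force: 60.7
```

Run:
```python
from h import *
where()
```

```text
t 15.3 station xy mm [14.7 70.9] z 81.7 yaw 1.1484 tilt [-0.0007 -0.0018] q6 0.289 F [-3.23 -1.95  0.95] M [-0.299  0.479  0.379] open 0.423 ff 60.7
```

Call:
step_arm:
  motion:
    - {"offset":[0,0,0],"twist":0}
    - {"offset":[0,0,0],"twist":0}
    - {"offset":[0,0,0],"twist":0}
    - {"offset":[0,0,-0.045],"twist":0}
    - {"offset":[-0.047,0.0085,-0.045],"twist":-8}
    - {"offset":[-0.094,0.017,-0.045],"twist":-16}
    - {"offset":[-0.141,0.0247,-0.045],"twist":-24}
    - {"offset":[-0.141,0.0247,-0.045],"twist":-30}
    - {"offset":[-0.141,0.0247,-0.045],"twist":-30}
    - {"offset":[-0.141,0.0247,-0.025],"twist":-30}
    - {"offset":[-0.141,0.0247,0.0],"twist":-30}
    - {"offset":[-0.141,0.0247,0.0],"twist":-30}
  gripper: 0.058

```text
time: 16.5
eef_pos: [0.5951, -0.1204, 0.0768]
tcp_rot: [0.67, 0.742, -0.001, -0.003]
contact_force: [0.3, 0.1, -0.4]
opening: 0.681
finger_force: 0.0
```

Call:
step_arm:
  motion:
    - {"offset":[0,0,0],"twist":0}
    - {"offset":[0,0,0],"twist":0}
    - {"offset":[0,0,0],"twist":0}
    - {"offset":[0,0,0],"twist":6}
    - {"offset":[0,0,0],"twist":11}
    - {"offset":[0,0,0],"twist":15}
  gripper: 0.02

```text
time: 17.1
eef_pos: [0.5981, -0.1218, 0.0817]
tcp_rot: [0.762, 0.648, 0.001, 0.001]
contact_force: [-2.7, 2.3, 1.1]
opening: 0.423
finger_force: 60.3
```

Run:
```python
from h import *
where()
```

```text
t 17.1 station xy mm [ 14.8 -70.8] z 81.7 yaw 1.41 tilt [ 0.0021 -0.0002] q6 -0.207 F [-2.67  2.31  1.07] M [ 0.361 -0.201  0.405] open 0.423 ff 60.3
```

Call:
step_arm:
  motion:
    - {"offset":[0,0,0],"twist":6}
    - {"offset":[0,0,0],"twist":11}
    - {"offset":[0,0,0],"twist":15}

```text
time: 17.4
eef_pos: [0.5984, -0.1219, 0.0817]
tcp_rot: [0.839, 0.543, 0.001, 0.001]
contact_force: [-3.0, 3.6, 0.3]
opening: 0.428
finger_force: 60.2
```

Run:
```python
from h import *
where()
```

```text
t 17.4 station xy mm [ 15.1 -70.9] z 81.7 yaw 1.1491 tilt [ 0.0033 -0.0011] q6 0.055 F [-3.01  3.59  0.29] M [ 0.019 -0.552  0.519] open 0.428 ff 60.2
```

Call:
step_arm:
  motion:
    - {"offset":[0,0,0],"twist":0}
    - {"offset":[0,0,0],"twist":0}
    - {"offset":[0,0,0],"twist":0}
    - {"offset":[0,0,-0.045],"twist":0}
    - {"offset":[0.047,-0.0085,-0.045],"twist":-8}
    - {"offset":[0.094,-0.017,-0.045],"twist":-16}
    - {"offset":[0.142,-0.0253,-0.045],"twist":-24}
    - {"offset":[0.142,-0.0253,-0.045],"twist":-30}
    - {"offset":[0.142,-0.0253,-0.045],"twist":-30}
    - {"offset":[0.142,-0.0253,-0.025],"twist":-30}
    - {"offset":[0.142,-0.0253,0.0],"twist":-30}
    - {"offset":[0.142,-0.0253,0.0],"twist":-30}
  gripper: 0.058

```text
time: 18.6
eef_pos: [0.6295, 0.0167, 0.0766]
tcp_rot: [0.671, 0.741, -0.002, -0.003]
contact_force: [0.4, 0.5, -0.7]
opening: 0.68
finger_force: 0.0
```

Call:
step_arm:
  motion:
    - {"offset":[0,0,0],"twist":0}
    - {"offset":[0,0,0],"twist":0}
    - {"offset":[0,0,0],"twist":0}
    - {"offset":[0,0,0],"twist":4}
    - {"offset":[0,0,0],"twist":7}
    - {"offset":[0,0,0],"twist":10}
  gripper: 0.02

```text
time: 19.2
eef_pos: [0.6329, 0.0167, 0.0817]
tcp_rot: [0.732, 0.681, -0.0, 0.001]
contact_force: [0.9, -1.8, -0.4]
opening: 0.424
finger_force: 60.5
```

Run:
```python
from h import *
where()
```

```text
t 19.2 station xy mm [15. 72.] z 81.7 yaw 1.4988 tilt [ 0.0014 -0.0022] q6 -0.06 F [ 0.92 -1.8  -0.39] M [-0.317  0.19   0.434] open 0.424 ff 60.5
```

Call:
step_arm:
  motion:
    - {"offset":[0,0,0],"twist":4}
    - {"offset":[0,0,0],"twist":7}
    - {"offset":[0,0,0],"twist":10}

```text
time: 19.5
eef_pos: [0.6329, 0.0167, 0.0817]
tcp_rot: [0.789, 0.615, -0.0, 0.001]
contact_force: [-0.6, -2.8, -0.0]
opening: 0.427
finger_force: 60.5
```

Run:
```python
from h import *
where()
```

```text
t 19.5 station xy mm [14.9 72. ] z 81.7 yaw 1.3246 tilt [ 0.0012 -0.0023] q6 0.115 F [-0.59 -2.8  -0.05] M [-0.302  0.154  0.531] open 0.427 ff 60.5
```

Call:
step_arm:
  motion:
    - {"offset":[0,0,0],"twist":1}
    - {"offset":[0,0,0],"twist":2}

```text
time: 19.7
eef_pos: [0.6328, 0.0168, 0.0816]
tcp_rot: [0.799, 0.601, -0.0, 0.001]
contact_force: [-1.2, -3.7, 1.8]
opening: 0.427
finger_force: 60.7
```

Run:
```python
from h import *
m=[]
for i in range(5):
    m.append(ctrl.get_state()["wrist_torque"][2]); ctrl.read_camera("top")
print(np.round(m,3)); go(.015,-.072,.082,1.3258+.35)
```

```text
[0.547 0.452 0.441 0.437 0.449]
t 19.95 station xy mm [14.9 72.1] z 81.6 yaw 1.2899 tilt [ 0.0008 -0.0015] q6 0.149 F [-1.4 -4.4  4.3] M [-0.74   0.405  0.411] open 0.426 ff 60.9
offset [-0.144   0.0053 -0.0002] twist -22.11
```

Call:
step_arm:
  motion:
    - {"offset":[0,0,0],"twist":0}
    - {"offset":[0,0,0],"twist":0}
    - {"offset":[0,0,0],"twist":0}
    - {"offset":[0,0,-0.045],"twist":0}
    - {"offset":[-0.047,0.002,-0.045],"twist":-8}
    - {"offset":[-0.094,0.004,-0.045],"twist":-16}
    - {"offset":[-0.1435,0.005,-0.045],"twist":-22}
    - {"offset":[-0.1435,0.005,-0.045],"twist":-22}
    - {"offset":[-0.1435,0.005,-0.045],"twist":-22}
    - {"offset":[-0.1435,0.005,-0.025],"twist":-22}
    - {"offset":[-0.1435,0.005,0.0],"twist":-22}
    - {"offset":[-0.1435,0.005,0.0],"twist":-22}
  gripper: 0.058

```text
time: 21.15
eef_pos: [0.5949, -0.1188, 0.0765]
tcp_rot: [0.67, 0.743, -0.001, -0.004]
contact_force: [-0.5, -0.4, -1.0]
opening: 0.677
finger_force: 0.0
```

Call:
step_arm:
  motion:
    - {"offset":[0,0,0],"twist":0}
    - {"offset":[0,0,0],"twist":0}
    - {"offset":[0,0,0],"twist":0}
    - {"offset":[0,0,0],"twist":2}
    - {"offset":[0,0,0],"twist":4}
  gripper: 0.02

```text
time: 21.65
eef_pos: [0.5979, -0.1207, 0.0815]
tcp_rot: [0.695, 0.719, 0.001, 0.0]
contact_force: [-0.1, 4.2, 0.0]
opening: 0.423
finger_force: 60.8
```

Run:
```python
from h import *
where()
```

```text
t 21.65 station xy mm [ 14.3 -69.8] z 81.5 yaw 1.6044 tilt [0.0013 0.0007] q6 -0.4 F [-0.11  4.18  0.01] M [ 0.651 -0.034  0.506] open 0.423 ff 60.8
```

Call:
step_arm:
  motion:
    - {"offset":[0,0,0],"twist":2}

```text
time: 21.75
eef_pos: [0.598, -0.1206, 0.0815]
tcp_rot: [0.708, 0.707, 0.001, 0.0]
contact_force: [0.4, 3.6, -0.7]
opening: 0.423
finger_force: 60.7
```

Run:
```python
from h import *
where()
```

```text
t 21.75 station xy mm [ 14.4 -69.7] z 81.5 yaw 1.5695 tilt [0.0016 0.0006] q6 -0.365 F [ 0.37  3.57 -0.69] M [ 0.573 -0.035  0.578] open 0.423 ff 60.7
```

Call:
step_arm:
  motion:
    - {"offset":[0,0,0],"twist":1}

```text
time: 21.85
eef_pos: [0.598, -0.1206, 0.0815]
tcp_rot: [0.714, 0.7, 0.001, 0.0]
contact_force: [-0.1, 5.6, 0.7]
opening: 0.428
finger_force: 60.8
```

Run:
```python
from h import *
where()
m=[]
for i in range(4):
    ctrl.read_camera("top"); m.append(ctrl.get_state()["wrist_torque"][2])
print(np.round(m,3)); go(.015,.072,.082,1.3258+.35)
```

```text
t 21.85 station xy mm [ 14.4 -69.7] z 81.5 yaw 1.5521 tilt [0.0017 0.0007] q6 -0.348 F [-0.05  5.58  0.7 ] M [ 0.732 -0.075  0.594] open 0.428 ff 60.8
[0.524 0.407 0.422 0.473]
t 22.05 station xy mm [ 14.4 -69.7] z 81.5 yaw 1.552 tilt [0.0017 0.0012] q6 -0.348 F [-0.42  5.78  0.9 ] M [ 0.834 -0.104  0.473] open 0.424 ff 60.8
offset [ 0.138   0.0323 -0.0003] twist -7.09
```

Call:
step_arm:
  motion:
    - {"offset":[0,0,0],"twist":0}
    - {"offset":[0,0,0],"twist":0}
    - {"offset":[0,0,0],"twist":0}
    - {"offset":[0,0,-0.045],"twist":0}
    - {"offset":[0.046,0.011,-0.045],"twist":-4}
    - {"offset":[0.092,0.022,-0.045],"twist":-7}
    - {"offset":[0.138,0.032,-0.045],"twist":-7}
    - {"offset":[0.138,0.032,-0.045],"twist":-7}
    - {"offset":[0.138,0.032,-0.045],"twist":-7}
    - {"offset":[0.138,0.032,-0.025],"twist":-7}
    - {"offset":[0.138,0.032,0.0],"twist":-7}
    - {"offset":[0.138,0.032,0.0],"twist":-7}
  gripper: 0.058

```text
time: 23.25
eef_pos: [0.629, 0.0142, 0.0765]
tcp_rot: [0.671, 0.742, -0.002, -0.003]
contact_force: [-0.6, -0.1, -0.9]
opening: 0.677
finger_force: 0.0
```

Call:
step_arm:
  motion:
    - {"offset":[0,0,0],"twist":0}
    - {"offset":[0,0,0],"twist":0}
    - {"offset":[0,0,0],"twist":0}
    - {"offset":[0,0,0],"twist":1.5}
    - {"offset":[0,0,0],"twist":3}
  gripper: 0.02

```text
time: 23.75
eef_pos: [0.633, 0.0145, 0.0816]
tcp_rot: [0.689, 0.725, -0.0, 0.002]
contact_force: [2.7, -4.0, -0.7]
opening: 0.424
finger_force: 60.8
```

Run:
```python
from h import *
where()
```

```text
t 23.75 station xy mm [15.6 69.9] z 81.6 yaw 1.6211 tilt [ 0.0024 -0.0029] q6 -0.185 F [ 2.72 -4.   -0.71] M [-0.7   -0.175  0.572] open 0.424 ff 60.8
```

Call:
step_arm:
  motion:
    - {"offset":[0,0,0],"twist":1}

```text
time: 23.85
eef_pos: [0.633, 0.0145, 0.0816]
tcp_rot: [0.695, 0.719, -0.0, 0.002]
contact_force: [2.6, -5.1, -1.5]
opening: 0.425
finger_force: 60.8
```

Run:
```python
from h import *
where()
```

```text
t 23.85 station xy mm [15.6 69.9] z 81.6 yaw 1.6039 tilt [ 0.0024 -0.003 ] q6 -0.167 F [ 2.65 -5.14 -1.54] M [-0.727 -0.2    0.571] open 0.425 ff 60.8
```

Call:
step_arm:
  motion:
    - {"offset":[0,0,0],"twist":0}
    - {"offset":[0,0,0],"twist":0}
    - {"offset":[0,0,0],"twist":0}
    - {"offset":[0,0,-0.045],"twist":0}
    - {"offset":[-0.046,-0.013,-0.045],"twist":0}
    - {"offset":[-0.092,-0.026,-0.045],"twist":0}
    - {"offset":[-0.138,-0.0395,-0.045],"twist":0}
    - {"offset":[-0.138,-0.0395,-0.045],"twist":0}
    - {"offset":[-0.138,-0.0395,-0.045],"twist":0}
    - {"offset":[-0.138,-0.0395,-0.025],"twist":0}
    - {"offset":[-0.138,-0.0395,0.0],"twist":0}
    - {"offset":[-0.138,-0.0395,0.0],"twist":0}
  gripper: 0.058

```text
time: 25.05
eef_pos: [0.5946, -0.1207, 0.0766]
tcp_rot: [0.695, 0.719, -0.001, -0.004]
contact_force: [0.2, 1.5, -0.9]
opening: 0.678
finger_force: 0.0
```

Call:
step_arm:
  motion:
    - {"offset":[0,0,0],"twist":0}
    - {"offset":[0,0,0],"twist":0}
    - {"offset":[0,0,0],"twist":0}
    - {"offset":[0,0,0],"twist":-1}
    - {"offset":[0,0,0],"twist":-2}
  gripper: 0.02

```text
time: 25.55
eef_pos: [0.5979, -0.1225, 0.0815]
tcp_rot: [0.683, 0.73, 0.001, 0.0]
contact_force: [2.7, 5.0, -0.2]
opening: 0.427
finger_force: 61.2
```

Run:
```python
from h import *
where()
```

```text
t 25.55 station xy mm [ 14.8 -71.6] z 81.5 yaw 1.6379 tilt [0.0019 0.0019] q6 -0.438 F [ 2.74  5.   -0.16] M [ 0.789  0.003 -0.2  ] open 0.427 ff 61.2
```

Call:
step_arm:
  motion:
    - {"offset":[0,0,0],"twist":-1}

```text
time: 25.65
eef_pos: [0.5979, -0.1225, 0.0816]
tcp_rot: [0.677, 0.736, 0.001, 0.0]
contact_force: [3.0, 4.9, 0.6]
opening: 0.425
finger_force: 61.2
```

Run:
```python
from h import *
where()
```

```text
t 25.65 station xy mm [ 14.8 -71.6] z 81.6 yaw 1.6553 tilt [0.0019 0.0019] q6 -0.455 F [3.01 4.95 0.6 ] M [ 0.807  0.072 -0.115] open 0.425 ff 61.2
```

Call:
step_arm:
  motion:
    - {"offset":[0,0,0],"twist":1}
    - {"offset":[0,0,0],"twist":2}

```text
time: 25.85
eef_pos: [0.5979, -0.1225, 0.0816]
tcp_rot: [0.688, 0.725, 0.001, 0.0]
contact_force: [2.8, 5.1, 0.8]
opening: 0.423
finger_force: 61.0
```

Run:
```python
from h import *
where()
```

```text
t 25.85 station xy mm [ 14.8 -71.6] z 81.6 yaw 1.623 tilt [0.0017 0.0009] q6 -0.422 F [2.76 5.09 0.79] M [ 0.841 -0.019  0.527] open 0.423 ff 61.0
```

Call:
step_arm:
  motion:
    - {"offset":[0,0,0],"twist":0}
    - {"offset":[0,0,0],"twist":0}
    - {"offset":[0,0,0],"twist":0}
    - {"offset":[0,0,-0.04],"twist":0}
    - {"offset":[0,0,-0.08],"twist":0}
    - {"offset":[0.03,-0.04,-0.12],"twist":0}
    - {"offset":[0.06,-0.08,-0.12],"twist":0}
    - {"offset":[0.06,-0.08,-0.12],"twist":0}
    - {"offset":[0.06,-0.08,-0.12],"twist":0}
    - {"offset":[0.06,-0.08,-0.12],"twist":0}
  gripper: 0.065

```text
time: 26.85
eef_pos: [0.5147, -0.0682, 0.2006]
tcp_rot: [0.689, 0.724, 0.0, 0.001]
contact_force: [1.5, -0.9, 0.7]
opening: 0.762
finger_force: 0.0
```

Run:
```python
from h import *
where()
cv2.imwrite("pics/w9.png",ctrl.read_camera("wrist"))
```

```text
t 26.85 station xy mm [-79. -39.] z 200.6 yaw 1.6205 tilt [ 0.001  -0.0008] q6 -0.377 F [ 1.51 -0.88  0.72] M [ 0.012 -0.032  0.004] open 0.762 ff 0.0
```

View pics/w9.png

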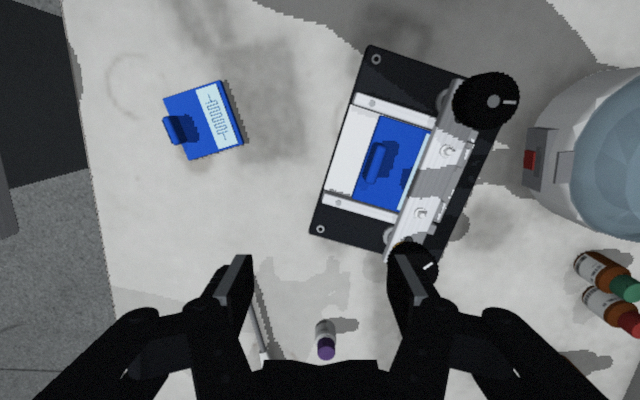

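The last view shows the carrier home under the level bar and both knobs free of the fingers. The small carrier at (205,120) and the vial at (325,340) are where they were.

```bash
python3 -c "
from plant import ctrl
print(ctrl.sign_off())"
```

```text
the job is handed in; nothing more can be done
None
```

The carrier is home against the rear stops (about 6 N at the end of the push) and the clamp bar is down; both knobs are finger-tight, reading about 0.22 N m (left) and 0.2 N m (right) above the drag, and I handed the job in at about 27 s with nothing seen cracked or moved (no verdict came back).

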